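Arm the purge from the supply and control boxes

TASK

Purge the powder feeder from its two little boxes, with closed fingers and in this order: on the supply box, push the high end of the rocker fully down; on the control box, press the round key fully in so that it stays in; then press the narrow oblong key fully in and keep it held down: finish while still holding it. Do not press the square key, press nothing ahead of its turn, and leave the loose things standing or lying where they are: nothing is to be picked up.

Things in the scene. Friction and masses are not known exactly. Their poses are not given: they have to be found in the camera images.
- control_box: light grey low metal box fixed to the bench, the right one of the two boxes, 90 mm (its x) x 160 mm (its y) x 40 mm tall; origin at the centre of its underside, z up. Three black keys stand in a row along its y axis, 48 mm apart (middle one at the box centre), in an order that changes; each is told by its shape
- supply_box: smaller light grey box fixed to the bench, the left one of the two; the cream machines (the feeder, 248 mm tall, and a taller one at the right) rise 25 mm or more behind both boxes, so come in from above it. 60 mm (its x) x 94 mm (its y) x 36 mm tall, with one big black rocker on top; origin at the centre of its underside, z up, -y points to the rocker's end that starts high
- rocker (a joint): angle of the rocker (rad): 0 = off, high end up; 0.30 = on, high end pushed down to its stop. May start up to 0.04. Stays where it is left; about 3.5 N at the high end turns it
- rocker_high_end (a point): point on the upper face of the rocker's high half, on its centre line, 24 mm from the pivot; moves with the rocker: about 51 mm above the bench when off, 44 mm when on. Rocker: 34 mm wide (box x), 60 mm long (box y), pivot at the box centre. Press here straight down; nothing of the fingers may rest on the other half, which rises
- round_key_base: grey round collar of the round key, 39 mm across, 3 mm tall, on top of the control box (origin at its underside, 40 mm above the bench); carries the round key
- round_key (a joint): how far the round key is pushed in (m): 0 = out, 0.006 = fully in. Latching: no return spring, it stays in; takes about 3 N
- round_key_top (a point): centre of the top of the round black key, 30 mm across, 52 mm above the bench when out, 46 mm when in
- bar_key_base: grey oblong collar of the bar key, 70 x 27 x 3 mm, on top of the control box; carries the bar key
- bar_key (a joint): how far the bar key is pushed in (m): 0 = out, 0.006 = fully in. Springs back when released; 1.2 N to start it, 4.8 N when fully in
- bar_key_top (a point): centre of the top of the narrow oblong black key, 60 mm (box x) x 18 mm (box y), 52 mm above the bench when out, 46 mm when in
- square_key (a joint): how far the square key is pushed in (m): 0 = out, 0.006 = fully in; springs back like the bar key. Not to be pressed
- square_key_top (a point): centre of the top of the square black key, 28 x 28 mm, 52 mm above the bench
- glass_jar: sample jar with a black screw cap, 52 mm across, 65 mm tall, stands behind the gap between the two boxes; loose, origin at the centre of its underside; to be left alone
- stopper: blue knobbed rubber stopper, 28 mm across, 13 mm tall, right of the control box; loose, origin at the centre of its underside; to be left alone
- vial_white: small vial with a white cap, 24 mm across, 63 mm tall, far right; loose, origin at the centre of its underside; to be left alone
- vial_blue: small vial with a blue cap, 24 mm across, 59 mm tall, stands between the two boxes; loose, origin at the centre of its underside; to be left alone
- usb: blue memory stick lying left of the supply box, 37 x 50 x 8 mm; loose, origin at the centre of its underside; to be left alone

How it is judged:
On the way, in this order (a step that is already met when the one before it is completed fails the run):
1. the rocker is on (value of joint rocker above 0.25 rad), for 0.2 s.
2. the round key is in, the rocker still on (value of joint rocker above 0.25 rad and value of joint round_key above 0.0045 m), for 0.2 s.
At the end, for the whole second after the job is handed in: the rocker is on (above 0.25 rad), the round key is in (more than 4.5 mm), the fingers are holding the oblong key in (more than 4.5 mm, with more than 1 N), and the square key is out (less than 2 mm) (all of step 2 and value of joint bar_key above 0.0045 m and contact force between the fingers and bar_key_base above 1 N and value of joint square_key below 0.002 m); the arm keeps its last pose, push and grip.
It fails at once if the square key is pressed (2 mm or more) (value of joint square_key above 0.002 m).
It fails at once if the round key is pressed (2 mm or more) before the rocker is on (value of joint round_key above 0.002 m and value of joint rocker below 0.25 rad).
It fails at once if the oblong key is pressed (2 mm or more) before the round key is in (value of joint bar_key above 0.002 m and value of joint round_key below 0.0045 m).
It fails at once if a loose thing is moved more than 20 mm or lifted (distance of any of glass_jar, stopper, vial_white, vial_blue, usb from where it was at the start of the episode above 0.02 m).
It also fails if it takes over 42 s, if anything falls off the work surface, if the arm or the gripper's body presses on something with over 40 N, if the wrist force passes 120 N, or if a joint passes its speed limit or range.

ROBOT

A 7-joint arm with a two-finger parallel gripper is mounted at the origin on a cart in front of the work surface, level with it; the furniture and walls round the work are solid. World frame = base frame: x ahead of the robot, y to its left, z up, the work surface at z = 0. Lengths are in m, angles in rad, forces in N, time in s.
With the tool pointing down it reaches from about 0.4 to 0.85 m from the base axis. Payload 10.4 kg.
Tool frame: the origin (TCP) lies at the very end of the fingers, on their centre line; the grasp point (between the pads) lies 19 mm behind it; z points along the fingers, y is the line along which they close (so a half turn about z gives the same grasp; the last joint's range is limited). The gripper opens to 85 mm and grips with 20 to 120 N. Pads are 22 mm wide; open, the fingers measure 114 mm over their backs; the gripper's body (76 mm by 85 mm) begins 54 mm behind the grasp point. The pads swing forward as they close: fully open they stand 13 mm farther back than shut.
Start: joints at [-0.023, 0.332, -0.065, 1.46, 0.022, 1.35, -0.088], TCP at [0.625, 0, 0.231] pointing down, gripper open.
Joint ranges: [-2.6, 2.6], [-0.5, 2.12], [-1.47, 1.34], [0.16, 2.42], [-1.27, 4.41], [0.06, 2.06], [-2.6, 2.6]. Speed limits (rad/s): [2.22, 2.22, 2.79, 2.79, 3.14, 3.14, 3.14].

INTERFACE

Orientations are given as a unit quaternion [x, y, z, w].
In Python, from workcell import manip, optics gives the robot as it stands.
- The arm moves only by the tool jog_arm, never from a script. Its arguments are lists of equal length, an entry for each row: "dr": the turn, a rotation vector about the tool's x, y, z normalised to -1 to 1, where 1 is 4 degrees, a list of three; "translation": the shift along the tool's x, y, z normalised to -1 to 1, where 1 is 0.025 m, a list of three; "jaw": the opening, from 0 (shut) to 1 (fully open). A call has 1 to 10 rows; each row shifts and turns the commanded pose from where the row before left it, along the tool's axes as they then stand; what a row does not reach is not made up. A row lasts 1/10 s, in which the tool goes at most 50 mm and 8.59 degrees, less where a joint would pass 70% of its speed; a pose out of reach is approached as far as the arm can. A call with a number of a shift or a turn outside -1 to 1 is refused whole. A call with a gripper value outside its range is refused whole. The fingers move at their own pace and stop on an object; "squeeze" is the grip in N (left out, the last holds). Time passes only in rows, so rows that do not move let the fingers close. It gives the time, the measured TCP pose, the force, the opening and the grip force at its end, in the units of the state.
- manip.get_obs(): the state, without advancing time (a new reading comes with each control period).
- optics.camera(name): name is "scene" or "side" or "wrist"; returns a dict with "color" (400x640x3 uint8, red, green, blue), "mtx" (3x3 intrinsics, pixels), "k1" (the pictures are not rectified: a ray, as slopes to the right and down, at radius r is drawn at 1 + k1 r^2 times it, then the intrinsics apply), "R" (3x3) and "t" (3): a world point X has camera coordinates R X + t. Camera axes: x right, y down, z forward; pixel columns grow to the right and rows downward; lengths in m; the calibration is good to about 2 mm. A picture is of the moment at which its call begins. There is no depth.
- manip.hand_in(): hands the job in; it is judged then, once.
The state is a dict: "clock": time; "joint_pos": joint angles; "joint_velocities": joint speeds; "tau": joint torques, N m; "position": TCP position; "ee_rot": TCP orientation; "ft_force": force on the tool from outside, world axes, zero at the start; "torque": the same for the moment, N m; "grip_width": opening from 0.0 (shut) to 1.0 (fully open); "grasp_force": force on a finger pad.
Only numpy, scipy, OpenCV 4.12 (cv2) and the standard library are available. Lean on these libraries where they do the work, as an engineer would, in place of code of your own. Each camera call takes 0.05 s, during which the arm holds its last target. There are 200 camera calls.

## Working session

There is one attempt and no reset: what is moved stays moved. The work goes in short steps, Python scripts to look and compute and a tool call to move; the robot and the scene stay as the last step left them, time stands still between calls to the robot, and variables do not carry over. Pictures are saved under pics/ and viewed, at most 10 in all, crops included, and the job is handed in when it is done.

Besides the shell and the picture viewer there is one more tool, called after "Emit:" as a command line: name --argument value ..., lists and objects as JSON in quotes. jog_arm: Moves the arm, as the interface text tells. Scaled input: -1 to 1 covers 0.025 m each way for a shift and 4 degrees each way for a turn. Its arguments: {"type":"object","properties":{"dr":{"type":"array","items":{"type":"array","items":{"type":"number"}}},"translation":{"type":"array","items":{"type":"array","items":{"type":"number"}}},"jaw":{"type":"array","items":{"type":"number"}},"squeeze":{"type":"number"}},"required":["dr","translation","jaw"]}

```bash
mkdir -p pics; ls; cat > h.py <<'E'
import numpy as np, cv2
from workcell import manip, optics
def grab(name,tag):
    c=optics.camera(name); np.savez(f'pics/{tag}.npz',**{k:c[k] for k in('color','mtx','k1','R','t')})
    cv2.imwrite(f'pics/{tag}.png',c['color'][:,:,::-1]); return c
def load(tag): return dict(np.load(f'pics/{tag}.npz'))
def ray(c,uv):
    K=c['mtx']; d=np.array([(uv[0]-K[0,2])/K[0,0],(uv[1]-K[1,2])/K[1,1]])
    s=d.copy()
    for _ in range(30): s=d/(1+float(c['k1'])*(s@s))
    R=c['R']; return -R.T@c['t'], R.T@np.array([s[0],s[1],1.])
def onz(c,uv,z):
    o,d=ray(c,uv); return o+d*(z-o[2])/d[2]
def two(c1,u1,c2,u2):
    o1,d1=ray(c1,u1);o2,d2=ray(c2,u2)
    s=np.linalg.lstsq(np.stack([d1,-d2],1),o2-o1,rcond=None)[0]
    a,b=o1+s[0]*d1,o2+s[1]*d2; return (a+b)/2,np.linalg.norm(a-b)
def proj(c,X):
    p=c['R']@np.asarray(X)+c['t']; s=p[:2]/p[2]; s=s*(1+float(c['k1'])*(s@s))
    return np.array([c['mtx'][0,0]*s[0]+c['mtx'][0,2],c['mtx'][1,1]*s[1]+c['mtx'][1,2]])
E
python3 - <<'E'
from h import *
cs=[grab(n,n+'0') for n in('scene','side','wrist')]
for c in cs: print((-c['R'].T@c['t']).round(3))
o=manip.get_obs(); print(o['position'],o['ee_rot'],o['ft_force'],o['clock'])
E
```

```text
pics
[ 0.051 -0.515  0.959]
[0.467 0.503 0.823]
[0.624 0.072 0.373]
[6.24731204e-01 2.10086903e-05 2.30685907e-01] [ 7.07093791e-01  7.07119571e-01 -3.89184604e-04 -3.63268281e-04] [-0.31039555  0.58097717 -0.41304044] 0.15
```

View pics/scene0.png

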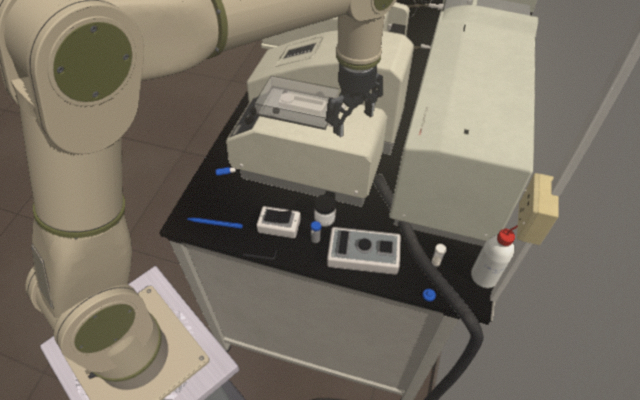

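View pics/side0.png

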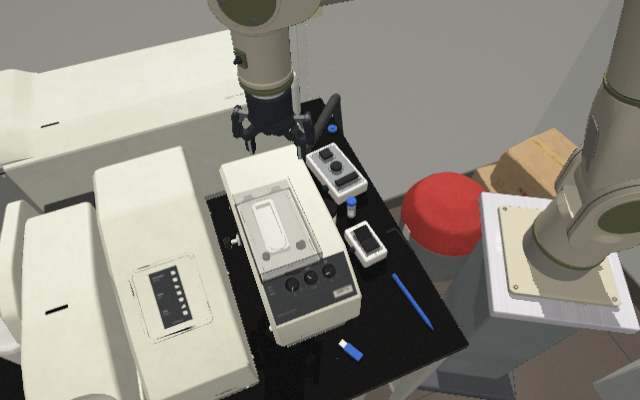

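View pics/wrist0.png

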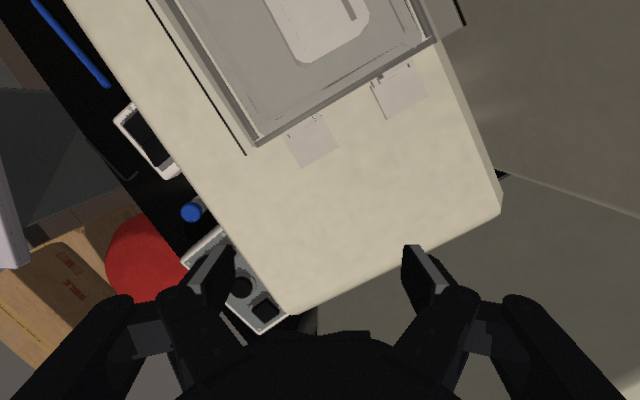

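The scene view shows the supply box at (278,221), and the control box at (365,250) with the oblong key on the left (342,243), the round key in the middle (365,244) and the square key on the right (384,247). In the side view the control box is at (337,172) and the supply box at (366,243). The wrist view shows both boxes beside the cream feeder. Next I'll enlarge crops of both for detail.

```bash
python3 - <<'E'
from h import *
a=cv2.imread('pics/scene0.png')[190:290,240:420]; b=cv2.imread('pics/side0.png')[130:280,290:410]
A=cv2.resize(a,None,fx=4.4,fy=4.4,interpolation=cv2.INTER_CUBIC)
B=cv2.resize(b,None,fx=4,fy=4,interpolation=cv2.INTER_CUBIC)
cv2.imwrite('pics/cropA.png',A);cv2.imwrite('pics/cropB.png',B)
E
```

```text
(no output)
```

View pics/cropA.png

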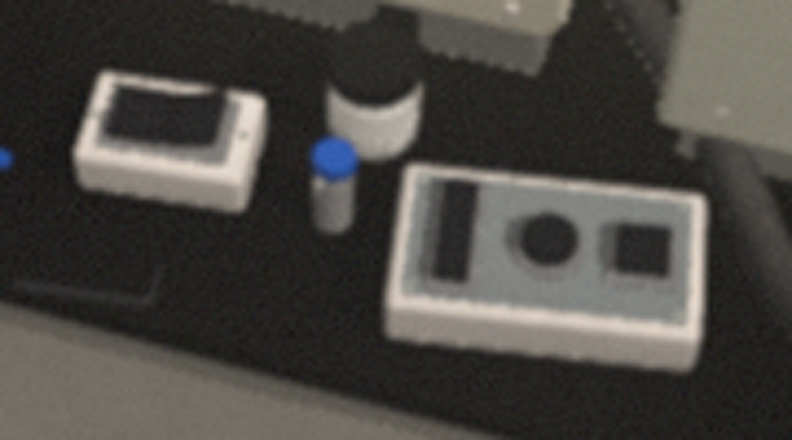

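View pics/cropB.png

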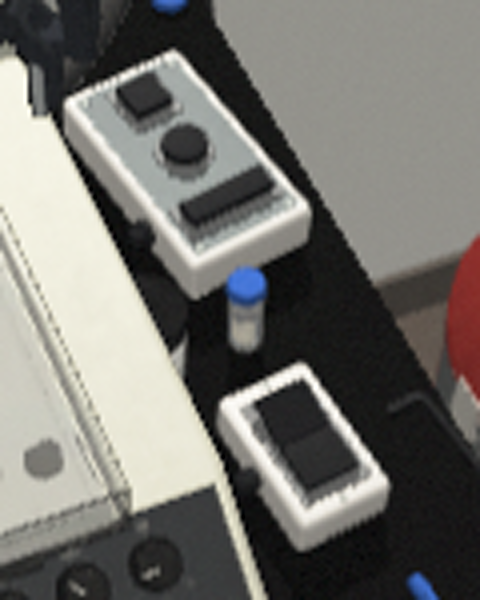

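The enlarged crops show, in cropA, the rocker at about (165,117), the bar key at (455,232), the round key at (548,240) and the square key at (642,250). In cropB they are: square (145,97), round (184,144), bar (228,196), rocker (307,430) with its crease at about y=437. Next I'll segment the dark tops.

```bash
python3 - <<'E'
from h import *
s=load('scene0');d=load('side0')
def blobs(c,x0,y0,x1,y1,thr):
    g=cv2.cvtColor(c['color'],cv2.COLOR_RGB2GRAY)[y0:y1,x0:x1]
    G=cv2.resize(g,None,fx=6,fy=6,interpolation=cv2.INTER_CUBIC)
    m=(G<thr).astype(np.uint8); n,l,st,ce=cv2.connectedComponentsWithStats(m)
    for i in range(1,n):
        x,y,w,h,a=st[i]
        if a>600 and x>0 and y>0 and x+w<G.shape[1] and y+h<G.shape[0]:
            u=(ce[i]+.5)/6-.5+[x0,y0]
            ct=cv2.findContours((l==i).astype(np.uint8),0,2)[0][0]
            r=cv2.boxPoints(cv2.minAreaRect(ct)); r=(r+.5)/6-.5+[x0,y0]
            print('  ',u.round(1),a/36,'rect',r.round(1).tolist(), 'z.052',onz(c,u,.052).round(4))
for t in (45,60):
    print('scene ctl',t);blobs(s,328,227,402,272,t)
    print('scene sup',t);blobs(s,258,206,301,238,t)
    print('side ctl',t);blobs(d,305,142,370,205,t)
    print('side sup',t);blobs(d,345,220,388,268,t)
E
```

```text
scene ctl 45
   [343. 242.] 110.97222222222223 rect [[338.7, 252.0], [341.2, 231.1], [347.2, 231.8], [344.7, 252.7]] z.052 [ 0.4888 -0.1155  0.052 ]
   [364.2 244.1] 82.08333333333333 rect [[358.8, 239.2], [369.6, 239.2], [369.6, 248.9], [358.8, 248.9]] z.052 [ 0.5195 -0.1519  0.052 ]
   [385.6 246.3] 89.75 rect [[379.7, 250.3], [380.8, 241.1], [391.4, 242.3], [390.3, 251.5]] z.052 [ 0.5502 -0.1888  0.052 ]
scene sup 45
   [277.4 216.2] 218.27777777777777 rect [[264.3, 221.0], [264.9, 210.0], [289.8, 211.3], [289.3, 222.3]] z.052 [0.4272 0.0402 0.052 ]
side ctl 45
   [325.3 156.1] 28.02777777777778 rect [[317.8, 158.3], [319.0, 151.7], [332.3, 154.0], [331.1, 160.7]] z.052 [ 0.5528 -0.1746  0.052 ]
   [336.  168.6] 24.63888888888889 rect [[330.2, 165.9], [340.9, 165.0], [341.3, 170.2], [330.6, 171.1]] z.052 [ 0.5211 -0.1375  0.052 ]
   [346.  180.9] 50.69444444444444 rect [[334.6, 180.9], [357.2, 174.7], [358.8, 180.6], [336.2, 186.8]] z.052 [ 0.4925 -0.1026  0.052 ]
side sup 45
   [364.  236.7] 231.61111111111111 rect [[352.3, 231.0], [364.4, 223.4], [378.6, 245.9], [366.6, 253.6]] 
[... 327 characters left out ...]
 246.3] 117.02777777777777 rect [[379.2, 251.2], [379.9, 240.7], [391.7, 241.5], [390.9, 252.0]] z.052 [ 0.55   -0.1886  0.052 ]
scene sup 60
side ctl 60
   [325.5 154. ] 93.47222222222223 rect [[318.3, 152.1], [328.7, 147.0], [332.9, 155.7], [322.5, 160.7]] z.052 [ 0.5534 -0.1817  0.052 ]
   [335.8 166.2] 84.55555555555556 rect [[330.1, 161.2], [341.1, 161.2], [341.1, 170.8], [330.1, 170.8]] z.052 [ 0.5226 -0.1449  0.052 ]
   [346.2 179.1] 147.61111111111111 rect [[334.1, 181.1], [355.5, 170.7], [358.5, 177.1], [337.2, 187.4]] z.052 [ 0.4926 -0.1082  0.052 ]
side sup 60
   [365.7 238.7] 363.75 rect [[352.0, 231.1], [364.4, 223.1], [379.2, 246.0], [366.7, 254.0]] z.052 [0.4329 0.0514 0.052 ]
```

```bash
python3 - <<'E'
from h import *
w=load('wrist0');print(w['R'].round(3),w['mtx'].round(0),w['k1'])
for p in[(320,200),(320,280),(320,20),(20,200)]: print(p,onz(w,p,.05).round(3))
d=load('side0');s=load('scene0')
for r in ([352.3,231],[364.4,223.4],[378.6,245.9],[366.6,253.6]): print('side rocker corner',onz(d,r,.047).round(4))
# crop corners (hand read): crease ends in side crop
for n,a in (('L',(279,443)),('R',(326,416)),):pass
for n,cA,cB in [('box NW..',(97,72),(300,545)),]: pass
# top-face corners of supply box: far-left, far-right, near-right, near-left (scene) vs side
S=lambda u,v:(240+(u+.5)/4.4-.5,190+(v+.5)/4.4-.5); D=lambda u,v:(290+(u+.5)/4-.5,130+(v+.5)/4-.5)
for n,a,b in [('sup farL',(100,72),(297,528)),('sup farR',(265,95),(222,405)),('sup nearR',(247,187),(300,365)),('sup nearL',(77,160),(385,480)),
 ('ctl farL',(408,165),(195,270)),('ctl farR',(706,195),(68,105)),('ctl nearR',(693,343),(175,52)),('ctl nearL',(388,308),(308,213))]:
    p,e=two(s,S(*a),d,D(*b));print(n,p.round(4),round(e,4),onz(s,S(*a),.04 if n[0]=='c' else .036).round(3),onz(d,D(*b),.04 if n[0]=='c' else .036).round(3))
E
```

```text
[[ 1.     0.001 -0.002]
 [ 0.001 -0.958  0.288]
 [-0.001 -0.288 -0.958]] [[286.   0. 318.]
 [  0. 286. 196.]
 [  0.   0.   1.]] -0.04241355394627675
(320, 200) [ 0.627 -0.029  0.05 ]
(320, 280) [ 0.627 -0.138  0.05 ]
(320, 20) [0.626 0.161 0.05 ]
(20, 200) [ 0.251 -0.03   0.05 ]
side rocker corner [0.4639 0.0329 0.047 ]
side rocker corner [0.4387 0.0092 0.047 ]
side rocker corner [0.4034 0.0626 0.047 ]
side rocker corner [0.4279 0.0851 0.047 ]
sup farL [0.4297 0.0992 0.0339] 0.0042 [0.427 0.098 0.036] [0.432 0.099 0.036]
sup farR [0.4817 0.0261 0.0341] 0.0037 [0.483 0.025 0.036] [0.48  0.028 0.036]
sup nearR [ 0.4385 -0.0099  0.0283] 0.0009 [ 0.436 -0.014  0.036] [ 0.438 -0.005  0.036]
sup nearL [0.384  0.0623 0.0324] 0.0039 [0.381 0.061 0.036] [0.386 0.063 0.036]
ctl farL [ 0.5063 -0.0626  0.0374] 0.0008 [ 0.505 -0.064  0.04 ] [ 0.506 -0.06   0.04 ]
ctl farR [ 0.6049 -0.1833  0.0373] 0.0055 [ 0.606 -0.185  0.04 ] [ 0.602 -0.179  0.04 ]
ctl nearR [ 0.5385 -0.2382  0.0353] 0.0029 [ 0.534 -0.239  0.04 ] [ 0.539 -0.235  0.04 ]
ctl nearL [ 0.4412 -0.1176  0.0332] 0.0019 [ 0.437 -0.12   0.04 ] [ 0.442 -0.113  0.04 ]
```

Emit:
jog_arm --dr '[[0, 0, 0], [0, 0, 0], [0, 0, 0], [0, 0, 0], [0, 0, 0], [0, 0, 0], [0, 0, 0], [0, 0, 0], [0, 0, -1], [0, 0, -1]]' --translation '[[0, 0, -1], [0, 0, -1], [-0.8, -0.7, 0], [-0.8, -0.7, 0], [-0.8, -0.7, 0], [-0.8, -0.7, 0], [-0.8, -0.7, 0], [-0.8, -0.7, 0], [0, 0, 0], [0, 0, 0]]' --jaw '[0, 0, 0, 0, 0, 0, 0, 0, 0, 0]' --squeeze 60

```text
clock: 1.15
position: [0.5194, -0.1208, 0.2814]
ee_rot: [0.656, 0.755, 0.0, 0.0]
ft_force: [0.5, -0.3, -0.3]
grip_width: -0.0
grasp_force: 0.0
```

Emit:
jog_arm --dr '[[0, 0, -1], [0, 0, -1], [0, 0, -1], [0, 0, -1], [0, 0, -1], [0, 0, -1], [0, 0, -1], [0, 0, 0], [0, 0, 0]]' --translation '[[0, 0, 0.3], [0, 0, 0.3], [0, 0, 0.3], [0, 0, 0.3], [0, 0, 0.3], [0, 0, 0.3], [0, 0, 0.2], [0, 0, 0], [0, 0, 0]]' --jaw '[0, 0, 0, 0, 0, 0, 0, 0, 0]'

```text
clock: 2.05
position: [0.52, -0.12, 0.2313]
ee_rot: [0.455, 0.891, -0.0, -0.0]
ft_force: [0.0, -0.5, 0.0]
grip_width: -0.001
grasp_force: 0.0
```

```bash
python3 - <<'E'
from h import *
c=grab('wrist','w1')
o=manip.get_obs();print(o['position'].round(4) if hasattr(o['position'],'round') else o['position'],o['ee_rot'],o['ft_force'],o['clock'],o['grip_width'])
E
```

```text
[ 0.5201 -0.12    0.2315] [4.54871178e-01 8.90557240e-01 5.10255478e-05 1.04867544e-04] [-0.65793762 -0.48832661  0.65874541] 2.1 -0.004598657872839196
```

View pics/w1.png

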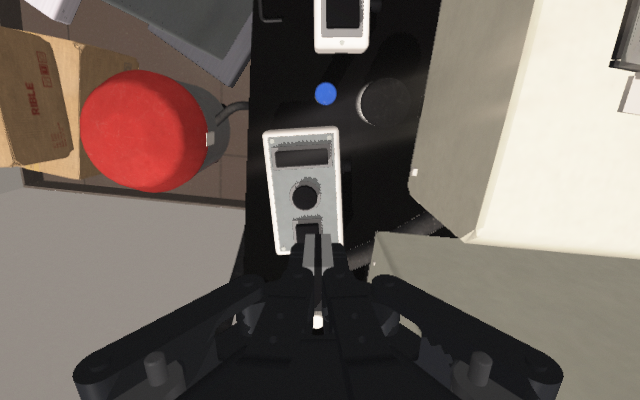

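w1 is sharp: the bar key is at about (302,157), the round key at (305,197), the square key just in front of the fingertips at (307,230), the vial's blue cap at (325,94) and the supply box at the top (342,20). I'll move over toward the supply box next.

Emit:
jog_arm --dr '[[0, 0, 0], [0, 0, 0], [0, 0, 0], [0, 0, 0], [0, 0, 0], [0, 0, 0], [0, 0, 0]]' --translation '[[1, 0, 0], [1, 0, 0], [1, 0, 0], [1, 0, 0], [1, 0, 0], [0, 0, 0], [0, 0, 0]]' --jaw '[0, 0, 0, 0, 0, 0, 0]'

```text
clock: 2.8
position: [0.4468, -0.0188, 0.2319]
ee_rot: [0.454, 0.891, 0.0, 0.001]
ft_force: [1.1, -0.9, -0.3]
grip_width: 0.003
grasp_force: 0.0
```

```bash
python3 - <<'E'
from h import *
c=grab('wrist','w2')
o=manip.get_obs();print(o['position'],o['ee_rot'],o['clock'])
E
```

```text
[ 0.44694434 -0.01936081  0.23170998] [4.54497995e-01 8.90747616e-01 1.31334875e-04 4.89458563e-04] 2.85
```

View pics/w2.png

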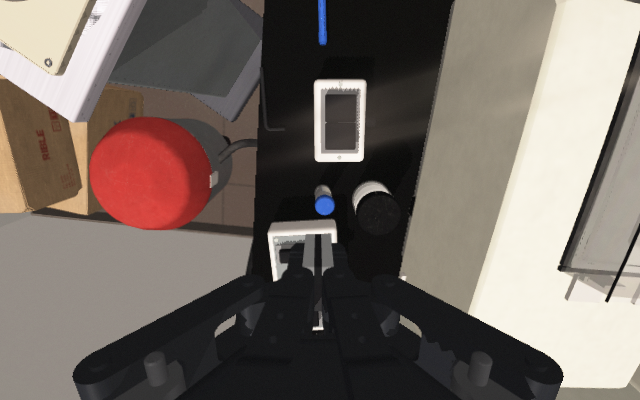

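w2 shows the rocker at (342,122) with its crease at about row 121, the vial at (324,205), the jar at (376,207) and the near edge of the control box at (303,225). Now I'll measure the rocker ends.

```bash
python3 - <<'E'
from h import *
ims=[]
for t,(x0,y0,x1,y1),f in (('w2',(310,74,372,168),6),('side0',(340,215,392,272),6),('scene0',(252,200,307,242),6)):
    c=load(t)['color'][y0:y1,x0:x1,::-1]; g=np.clip(c.astype(float)*2.2,0,255).astype(np.uint8)
    ims.append(cv2.resize(g,None,fx=f,fy=f,interpolation=cv2.INTER_CUBIC))
C=np.zeros((600,800,3),np.uint8)
a,b,d=ims; C[:a.shape[0],:a.shape[1]]=a; C[:b.shape[0],400:400+b.shape[1]]=b; C[345:345+d.shape[0],400:400+d.shape[1]]=d
cv2.imwrite('pics/comp.png',C)
E
```

```text
(no output)
```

View pics/comp.png

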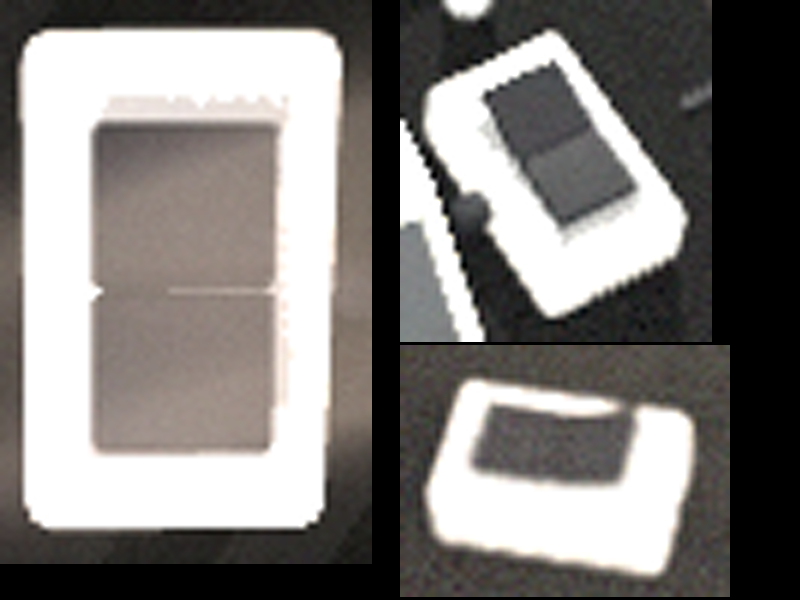

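```bash
python3 - <<'E'
from h import *
s=load('scene0');d=load('side0');w=load('w2')
W=lambda u,v:(310+(u+.5)/6-.5,74+(v+.5)/6-.5)
D=lambda u,v:(340+(u-400+.5)/6-.5,215+(v+.5)/6-.5)
S=lambda u,v:(252+(u-400+.5)/6-.5,200+(v-345+.5)/6-.5)
# +y end far/near, -y end far/near
P={'+y far':((277,121),(567,225),(487,405)),'+y near':((93,121),(637,190),(470,470)),'-y far':((275,452),(485,92),(633,413)),'-y near':((93,452),(555,62),(620,483))}
for n,(a,b,c) in P.items():
    print(n,*[np.r_[p.round(4),round(e,4)] for p,e in (two(w,W(*a),d,D(*b)),two(w,W(*a),s,S(*c)),two(d,D(*b),s,S(*c)))])
for n,uv in (('top',(183,31)),('bot',(175,527)),('l',(24,280)),('r',(335,280))): print('box',n,onz(w,W(*uv),.036).round(4))
for n,uv in (('top',(185,121)),('crease',(183,290)),('bot',(184,452))): print('rk',n,onz(w,W(*uv),.047).round(4))
print('cam',(-w['R'].T@w['t']).round(4))
w1=load('w1')
g=cv2.cvtColor(w1['color'],cv2.COLOR_RGB2GRAY)
G=cv2.resize(g[120:246,262:348],None,fx=6,fy=6,interpolation=cv2.INTER_CUBIC)
n,l,st,ce=cv2.connectedComponentsWithStats((G<50).astype(np.uint8))
for i in range(1,n):
    if 1500<st[i][4]<15000:
        uv=(ce[i]+.5)/6-.5+[262,120]; x,y,ww,hh,_=st[i]
        print('key',uv.round(1),(st[i]/6).round(1),onz(w1,uv,.052).round(4),'bbox c',onz(w1,((x+ww/2)/6+261.5,(y+hh/2)/6+119.5),.052).round(4))
E
```

```text
+y far [4.263e-01 7.890e-02 4.290e-02 1.000e-04] [0.4255 0.0798 0.041  0.0024] [0.4251 0.0792 0.0424 0.0024]
+y near [0.4004 0.0591 0.0392 0.0026] [3.99e-01 5.91e-02 4.26e-02 2.00e-04] [0.4008 0.0601 0.0405 0.0022]
-y far [0.4615 0.0313 0.0502 0.0012] [0.4611 0.0315 0.0508 0.002 ] [0.4606 0.0319 0.0505 0.0008]
-y near [0.4355 0.0101 0.0424 0.0008] [0.4348 0.0107 0.0492 0.0006] [4.362e-01 1.230e-02 4.620e-02 2.000e-04]
box top [0.4031 0.082  0.036 ]
box bot [0.4578 0.0073 0.036 ]
box l [0.4056 0.0283 0.036 ]
box r [0.4537 0.0635 0.036 ]
rk top [0.4126 0.0686 0.047 ]
rk crease [0.4304 0.0446 0.047 ]
rk bot [0.4487 0.0208 0.047 ]
cam [0.403  0.0396 0.3743]
key [284.2 152.4] [ 13.7  30.3  28.    7.5 331.3] [ 0.4721 -0.12    0.052 ] bbox c [ 0.4774 -0.1179  0.052 ]
key [306.6 161.9] [  15.    35.2   50.8   11.3 1246.2] [ 0.4989 -0.1142  0.052 ] bbox c [ 0.4935 -0.1158  0.052 ]
key [307.4 233. ] [  32.  103.   27.   23. 2323.] [ 0.5503 -0.1852  0.052 ] bbox c [ 0.5507 -0.1866  0.052 ]
```

comp.png shows the whole rocker with its crease. Triangulating its corners from three camera pairs puts the end facing the control box at about 49 mm and the other end at about 42 mm, so the high end faces the control box (world −y). The pivot is at (0.4304, 0.0446), so I press at about (0.444, 0.024).

Emit:
jog_arm --dr '[[0, 0, 0], [0, 0, 0], [0, 0, 0], [0, 0, 0], [0, 0, 0], [0, 0, 0], [0, 0, 0], [0, 0, 0], [0, 0, 0], [0, 0, 0]]' --translation '[[0.73, 0.4, 0], [0.73, 0.4, 0], [0, 0, 1], [0, 0, 1], [0, 0, 1], [0, 0, 1], [0, 0, 1], [0, 0, 1], [0, 0, 0.8], [0, 0, 0]]' --jaw '[0, 0, 0, 0, 0, 0, 0, 0, 0, 0]'

```text
clock: 3.85
position: [0.4399, 0.0215, 0.059]
ee_rot: [0.455, 0.891, -0.001, -0.002]
ft_force: [0.1, 0.2, 1.1]
grip_width: -0.005
grasp_force: 0.0
```

```bash
python3 - <<'E'
from h import *
o=manip.get_obs();print(o['position'],o['ee_rot'],o['ft_force'],o['clock'])
s=load('scene0');d=load('side0');w=load('w1')
for n,a,b in (('bar',(342.9,242),(346.2,179.1)),('round',(364.1,244),(335.8,166.2)),('sq',(385.5,246.3),(325.5,154))):
    p,e=two(s,a,d,b);print(n,p.round(4),round(e,4))
g=cv2.cvtColor(w['color'],cv2.COLOR_RGB2GRAY)
G=cv2.resize(g[120:240,262:348],None,fx=6,fy=6,interpolation=cv2.INTER_CUBIC)
for t in (35,65,80):
  n,l,st,ce=cv2.connectedComponentsWithStats((G<t).astype(np.uint8))
  for i in range(1,n):
    if 9000<st[i][4]<60000:
        uv=(ce[i]+.5)/6-.5+[262,120]
        print(t,uv.round(1),(st[i]/6).round(1),onz(w,uv,.052).round(4))
cv2.imwrite('pics/keys.png',np.clip(G.astype(float)*1.8,0,255)[:600])
E
```

```text
[0.43994717 0.02150402 0.05904886] [ 0.45470779  0.89063787 -0.00118578 -0.0018961 ] [0.0831444  0.22294382 1.10093063] 3.85
bar [ 0.4923 -0.1127  0.0457] 0.0012
round [ 0.5227 -0.1495  0.0466] 0.0005
sq [ 0.5537 -0.1866  0.0461] 0.0006
35 [344.7 192. ] [  78.8   32.7    7.2   87.3 2856. ] [ 0.5555 -0.117   0.052 ]
35 [265.6 209.8] [   0.    39.    11.7   81.  3259.3] [ 0.4924 -0.19    0.052 ]
35 [304.8 196.7] [  31.5   65.7   23.3   23.  2487.7] [ 0.5209 -0.1491  0.052 ]
65 [323.2 151.3] [   0.     0.    86.   120.  8323.3] [ 0.507  -0.0933  0.052 ]
65 [265.5 205.5] [   0.    19.5   11.8  100.5 3646.3] [ 0.4894 -0.1855  0.052 ]
65 [301.3 157.2] [  13.5   28.7   52.5   18.3 4783.5] [ 0.4909 -0.1133  0.052 ]
65 [304.5 197. ] [  30.5   65.    24.8   24.7 2822.8] [ 0.5209 -0.1496  0.052 ]
65 [307.5 230.4] [  34.   102.8   25.3   17.2 1948.8] [ 0.5484 -0.1823  0.052 ]
80 [323.2 151.4] [   0.     0.    86.   120.  8524.3] [ 0.507  -0.0934  0.052 ]
80 [265.5 205.2] [   0.    19.2   11.8  100.8 3703.8] [ 0.4892 -0.1852  0.052 ]
80 [301.3 157.2] [  13.2   28.2   53.    19.2 5033.8] [ 0.4909 -0.1132  0.052 ]
80 [304.5 196.9] [  30.3   64.7   25.2   25.2 2924.5] [ 0.5209 -0.1495  0.052 ]
80 [307.6 230.3] [  33.7  102.7   25.8   17.3 2072. ] [ 0.5484 -0.1822  0.052 ][ WARN:0@0.693] global loadsave.cpp:1063 imwrite_ Unsupported depth image for selected encoder is fallbacked to CV_8U.
```

Emit:
jog_arm --dr '[[0, 0, 0], [0, 0, 0], [0, 0, 0], [0, 0, 0], [0, 0, 0]]' --translation '[[0, 0, 0.12], [0, 0, 0.12], [0, 0, 0.08], [0, 0, 0.04], [0, 0, 0]]' --jaw '[0, 0, 0, 0, 0]'

```text
clock: 4.35
position: [0.4415, 0.0224, 0.0526]
ee_rot: [0.454, 0.891, 0.0, 0.0]
ft_force: [0.3, -0.0, 0.0]
grip_width: 0.0
grasp_force: 0.0
```

Emit:
jog_arm --dr '[[0, 0, 0], [0, 0, 0], [0, 0, 0], [0, 0, 0]]' --translation '[[0, 0, 0.08], [0, 0, 0.08], [0, 0, 0.04], [0, 0, 0]]' --jaw '[0, 0, 0, 0]'

```text
clock: 4.75
position: [0.4416, 0.0223, 0.0474]
ee_rot: [0.454, 0.891, 0.0, 0.0]
ft_force: [2.0, -0.8, 2.1]
grip_width: -0.002
grasp_force: 1.2
```

Emit:
jog_arm --dr '[[0, 0, 0], [0, 0, 0], [0, 0, 0]]' --translation '[[0, 0, 0.06], [0, 0, 0.06], [0, 0, 0]]' --jaw '[0, 0, 0]'

```text
clock: 5.05
position: [0.4413, 0.0225, 0.0441]
ee_rot: [0.454, 0.891, 0.0, -0.0]
ft_force: [0.7, -0.7, 2.7]
grip_width: 0.001
grasp_force: 1.0
```

Emit:
jog_arm --dr '[[0, 0, 0], [0, 0, 0], [0, 0, 0]]' --translation '[[0, 0, 0.06], [0, 0, 0.04], [0, 0, 0]]' --jaw '[0, 0, 0]'

```text
clock: 5.35
position: [0.4415, 0.0227, 0.0434]
ee_rot: [0.454, 0.891, 0.0, 0.0]
ft_force: [-9.6, -1.1, 30.0]
grip_width: -0.001
grasp_force: 14.8
```

The stop was reached: 30 N at z = 43.4 mm, after about 3 N of travel from 51 mm. Now I'll hold briefly, lift and move above the round key.

Emit:
jog_arm --dr '[[0, 0, 0], [0, 0, 0], [0, 0, 0], [0, 0, 0], [0, 0, 0], [0, 0, 0], [0, 0, 0]]' --translation '[[0, 0, -0.02], [0, 0, 0], [0, 0, -0.2], [0, 0, -0.8], [0, 0, -1], [0, 0, -1], [0, 0, -0.3]]' --jaw '[0, 0, 0, 0, 0, 0, 0]'

```text
clock: 6.05
position: [0.4418, 0.0229, 0.1266]
ee_rot: [0.454, 0.891, 0.001, 0.001]
ft_force: [0.1, -0.5, -0.2]
grip_width: -0.0
grasp_force: 0.0
```

Emit:
jog_arm --dr '[[0, 0, 0], [0, 0, 0], [0, 0, 0], [0, 0, 0], [0, 0, 0], [0, 0, 0], [0, 0, 0], [0, 0, 0], [0, 0, 0], [0, 0, 0]]' --translation '[[-0.93, -0.18, 0], [-0.93, -0.18, 0], [-0.93, -0.18, 0], [-0.93, -0.18, 0], [-0.93, -0.18, 0], [-0.93, -0.18, 0], [-0.93, -0.18, 0], [-0.93, -0.18, 0], [0, 0, 0], [0, 0, 0]]' --jaw '[0, 0, 0, 0, 0, 0, 0, 0, 0, 0]'

```text
clock: 7.05
position: [0.5207, -0.1487, 0.1236]
ee_rot: [0.454, 0.891, -0.0, -0.001]
ft_force: [-0.6, 0.7, -0.4]
grip_width: 0.0
grasp_force: 0.0
```

```bash
python3 - <<'E'
from h import *
o=manip.get_obs();print(o['position'],o['ee_rot'],o['ft_force'],o['clock'])
a=grab('side','side1');w=grab('wrist','w3')
A=cv2.resize(a['color'][130:280,290:410,::-1],None,fx=4,fy=4,interpolation=cv2.INTER_CUBIC)
C=np.zeros((600,800,3),np.uint8);C[:,:480]=np.clip(A.astype(float)*1.6,0,255)
C[:300,480:]=cv2.resize(w['color'][:,:,::-1],(320,300))
cv2.imwrite('pics/chk.png',C)
E
```

```text
[ 0.52073626 -0.14872772  0.12362218] [ 4.54196046e-01  8.90901049e-01 -5.27334132e-05 -1.12723129e-03] [-0.57627744  0.70076105 -0.37163529] 7.05
```

View pics/chk.png

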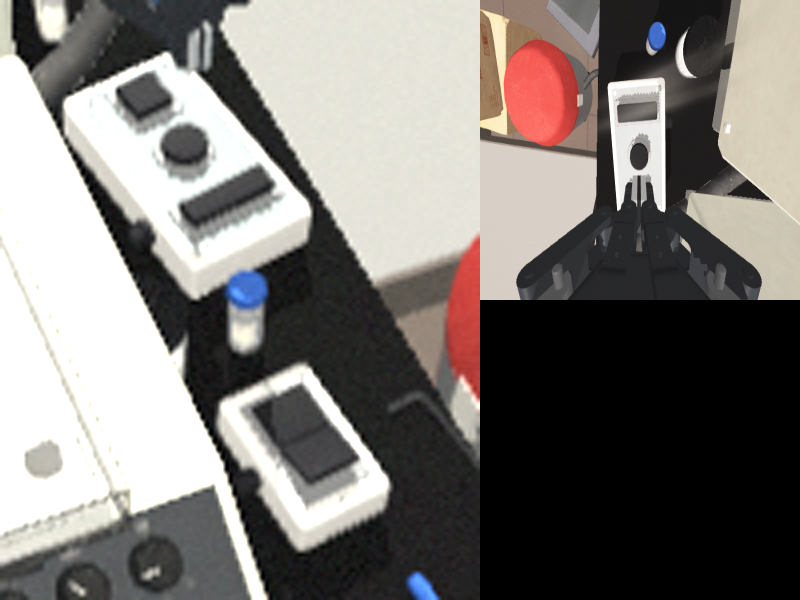

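chk.png shows the rocker's shape has flipped: the end away from the control box now stands high over its collar. The loose things are undisturbed, and the fingers are lined up over the round key (wrist inset at about (638,155)).

Emit:
jog_arm --dr '[[0, 0, 0], [0, 0, 0], [0, 0, 0], [0, 0, 0], [0, 0, 0]]' --translation '[[0, 0, 1], [0, 0, 1], [0, 0, 0.65], [0, 0, 0], [0, 0, 0]]' --jaw '[0, 0, 0, 0, 0]'

```text
clock: 7.65
position: [0.5215, -0.1485, 0.059]
ee_rot: [0.454, 0.891, 0.0, -0.0]
ft_force: [0.1, 0.5, -0.0]
grip_width: -0.0
grasp_force: 0.0
```

Emit:
jog_arm --dr '[[0, 0, 0], [0, 0, 0], [0, 0, 0], [0, 0, 0], [0, 0, 0]]' --translation '[[0, 0, 0.1], [0, 0, 0.1], [0, 0, 0.1], [0, 0, 0.06], [0, 0, 0]]' --jaw '[0, 0, 0, 0, 0]'

```text
clock: 8.15
position: [0.5217, -0.1493, 0.0496]
ee_rot: [0.454, 0.891, 0.0, 0.0]
ft_force: [0.2, 0.1, 1.5]
grip_width: 0.0
grasp_force: 0.4
```

Emit:
jog_arm --dr '[[0, 0, 0], [0, 0, 0], [0, 0, 0], [0, 0, 0]]' --translation '[[0, 0, 0.06], [0, 0, 0.06], [0, 0, 0.02], [0, 0, 0]]' --jaw '[0, 0, 0, 0]'

```text
clock: 8.55
position: [0.5217, -0.1492, 0.0461]
ee_rot: [0.454, 0.891, 0.0, 0.0]
ft_force: [1.0, -0.0, 2.8]
grip_width: 0.001
grasp_force: 1.1
```

Emit:
jog_arm --dr '[[0, 0, 0], [0, 0, 0], [0, 0, 0], [0, 0, 0]]' --translation '[[0, 0, 0.03], [0, 0, 0.02], [0, 0, 0], [0, 0, 0]]' --jaw '[0, 0, 0, 0]'

```text
clock: 8.95
position: [0.5218, -0.1492, 0.046]
ee_rot: [0.454, 0.891, 0.0, 0.0]
ft_force: [-3.9, 1.2, 15.0]
grip_width: -0.003
grasp_force: 7.6
```

Emit:
jog_arm --dr '[[0, 0, 0], [0, 0, 0], [0, 0, 0], [0, 0, 0], [0, 0, 0], [0, 0, 0], [0, 0, 0], [0, 0, 0], [0, 0, 0], [0, 0, 0]]' --translation '[[0, 0, -0.2], [0, 0, -0.9], [0, 0, 0], [0.47, -0.04, 0], [0.47, -0.04, 0], [0.47, -0.04, 0], [0.48, -0.03, 0], [0, 0, 0], [0, 0, 0.5], [0, 0, 0]]' --jaw '[0, 0, 0, 0, 0, 0, 0, 0, 0, 0]'

```text
clock: 9.95
position: [0.4898, -0.1133, 0.0581]
ee_rot: [0.454, 0.891, -0.0, -0.001]
ft_force: [-0.1, -0.1, 0.1]
grip_width: 0.0
grasp_force: 0.0
```

Emit:
jog_arm --dr '[[0, 0, 0], [0, 0, 0], [0, 0, 0], [0, 0, 0], [0, 0, 0]]' --translation '[[0, 0, 0.1], [0, 0, 0.1], [0, 0, 0.1], [0, 0, 0.05], [0, 0, 0]]' --jaw '[0, 0, 0, 0, 0]'

```text
clock: 10.45
position: [0.4908, -0.1134, 0.0511]
ee_rot: [0.454, 0.891, -0.0, 0.0]
ft_force: [-0.3, -0.5, 1.5]
grip_width: 0.001
grasp_force: 0.8
```

Emit:
jog_arm --dr '[[0, 0, 0], [0, 0, 0], [0, 0, 0], [0, 0, 0]]' --translation '[[0, 0, 0.08], [0, 0, 0.08], [0, 0, 0.04], [0, 0, 0]]' --jaw '[0, 0, 0, 0]'

```text
clock: 10.85
position: [0.4908, -0.1133, 0.0462]
ee_rot: [0.454, 0.891, 0.0, 0.0]
ft_force: [-1.1, -0.7, 4.6]
grip_width: -0.003
grasp_force: 2.3
```

Emit:
jog_arm --dr '[[0, 0, 0], [0, 0, 0], [0, 0, 0], [0, 0, 0]]' --translation '[[0, 0, 0.03], [0, 0, 0.02], [0, 0, 0], [0, 0, 0]]' --jaw '[0, 0, 0, 0]'

```text
clock: 11.25
position: [0.4909, -0.1134, 0.0459]
ee_rot: [0.454, 0.891, 0.0, 0.0]
ft_force: [-7.0, -0.2, 16.2]
grip_width: 0.0
grasp_force: 8.0
```

```bash
python3 -c "
from workcell import manip
print(manip.hand_in())"
```

```text
the job is handed in; nothing more can be done
None
```

I handed the job in at about 11 s: rocker on, then round key latched in, and the oblong key held at its stop with about 16 N; the square key and loose things were left alone, and the hand-in returned no verdict.

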